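# Put the check weight away and slide its case shut

### The arm

A 6-joint arm with a two-finger parallel gripper is mounted at the origin on the work surface. World frame = base frame: x ahead of the robot, y to its left, z up, the work surface at z = 0. Lengths are in mm, angles in rad, forces in N, time in s.
With the tool pointing down it reaches from about 275 to 1000 mm from the base axis. Payload 8.4 kg.
Tool frame: the origin (TCP) lies between the finger pads; the fingertips stand r.finger_overhang ahead of it and the grasp point (between the pads) is the TCP (r.finger_overhang is the distance from the TCP to the fingertips, in mm); z points along the fingers, y is the line along which they close (so a half turn about z gives the same grasp; the last joint's range is limited). The gripper opens to 85 mm and grips with 20 to 120 N. Pads are 22 mm wide; open, the fingers measure 114 mm over their backs; the gripper's body (76 mm by 85 mm) begins 54 mm behind the grasp point. The pads swing forward as they close: fully open they stand 13 mm farther back than shut.
Start: joints at [1.342, 0.353, 1.633, -0, 1.155, -0.002], TCP at [140.536, 608.997, 225.881] pointing down, gripper open.
Joint ranges: [-2.63, 2.63], [-0.92, 2.1], [0.06, 2.66], [-1.3, 4.44], [0, 2.69], [-3.02, 3.02]. Speed limits (rad/s): [2.22, 2.22, 2.79, 3.14, 3.14, 3.14].

### API

Orientations are given as [roll, pitch, yaw] about the fixed x, y, z axes, in that order (R = Rz(yaw) Ry(pitch) Rx(roll)).
In Python, from rig import r, cams, sign_off gives the robot as it stands.
- The arm moves only by the shell command python3 -m crank 'ROWS' [FORCE]. ROWS is JSON, a list of rows, each a list of 7 numbers: the shift along the tool's x, y, z in m, then the turn, a rotation vector about the tool's x, y, z in rad, then the closure, from 0 (fully open) to 1 (shut). In form: [[dx, dy, dz, ax, ay, az, gripper], ...]. A call has 1 to 5 rows; each row is the pose to reach, as a shift and turn from the pose commanded when the call began, along the tool's axes at that moment; what a row does not reach only later rows make up. A row lasts 1/10 s, in which the tool goes at most 50 mm and 8.59 degrees, less where a joint would pass 70% of its speed; a pose out of reach is approached as far as the arm can. A call with a gripper value outside its range is refused whole. The fingers move at their own pace and stop on an object; FORCE is the grip in N (left out, the last holds). Time passes only in rows, so rows that repeat a pose let the fingers close. It gives the time, the measured TCP pose, the force, the opening and the grip force at its end, in the units of the state.
- r.sense(): the state, without advancing time (a new reading comes with each control period).
- cams.grab_frame(name): name is "side" or "top" or "wrist"; returns a dict with "image" (420x560x3 uint8, red, green, blue), "fx", "fy", "cx", "cy" (pixels), "position" and "orientation" of the camera in the world. Camera axes: x right, y down, z forward; pixel columns grow to the right and rows downward; lengths in mm; the calibration is good to about 2 mm. A picture is of the moment at which its call begins. There is no depth.
- sign_off(): hands the job in; it is judged then, once.
The state is a dict: "clock": time; "qpos": joint angles; "qvel": joint speeds; "joint_efforts": joint torques, N m; "eef_pos": TCP position; "tcp_rot": TCP orientation; "contact_force": force on the tool from outside, world axes, zero at the start; "wrist_torque": the same for the moment, N m; "opening": opening from 0.0 (shut) to 1.0 (fully open); "grasp_force": force on a finger pad.
Only numpy, scipy, OpenCV 4.12 (cv2) and the standard library are available. Lean on these libraries where they do the work, as an engineer would, in place of code of your own. Each camera call takes 0.05 s, during which the arm holds its last target. There are 200 camera calls.

### The job

The balance check is done: take the brass weight off the pan and set it down gently, upright, in the empty pocket of the grey weight case, without dropping it. Then slide the case's blue lid shut and ease it over the small orange spring ridge at the end until it is fully home against the end wall, with the ridge popped up in the lid's window; the case is loose and creeps forward to the tray's rim first, and its end wall is thin, so push steadily and stop as soon as the lid is home instead of ramming it. Leave the bottles and the jar where they are, and the case standing flat in its tray.

Things in the scene. Friction and masses are not known exactly. Their poses are not given: they have to be found in the camera images.
- weight: brass 200 g knob weight, 28 mm diameter and 50 mm tall: body 0 to 32 mm, neck 10 mm thick from 32 to 37 mm, knob 16 mm in diameter from 37 to 50 mm. Origin at the centre of its underside, z up its axis. It starts on the round steel pan of the white balance.
- pocket (a point): centre of the floor of the empty round pocket (31 mm wide, 14 mm deep, rim chamfered by 2 mm) in the case's white insert; z up, axes as the case. The weight belongs here, with its top 4 mm below the lid. Above the insert the case is open 74 mm across; the ridge's tongue begins 32 mm from here towards the stop, the next weight's knob 40 mm the other way.
- case: grey plastic weight case, 180 long (x) by 99 wide by 74 mm high, 0.6 kg, loose on the floor of a fixed tray with 50 mm high rim, 2 to 42 mm of free way ahead. Origin at the centre of its underside; the lid closes towards its +x, on ledges 62 mm above the origin, in side grooves under lips (top at 74 mm, 74 mm apart) with 1.2 mm play up and down, 1.5 mm sideways.
- stop_wall: upper end wall of the case, a 6 mm thick part of it whose inner face stops the lid. Origin in the middle of that face at the height of the lid's underside, i.e. at x = +84, y = 0, z = 62 mm of the case; axes as the case. The lid's nose rests against it when fully home. It cracks if the lid presses or strikes it with over 40 N (the click itself gives 20 to 35 N).
- lid: blue plastic sliding lid, 174 long (x) by 84 wide by 5 mm thick, 65 g, already in the groove but drawn open by 85 to 100 mm, tail sticking out. Origin in the middle of its underside, nose at x = +87 mm. Fully home its origin lies at x = -3, y = 0, z = 62 mm of the case. A window 10 by 46 mm, 12 mm behind the nose, takes the ridge; a ramp under the nose rides up on it.
- lid_rib (a point): middle of the top of the lid's grip rib, an upright bar 12 mm thick (along the lid's x), 50 mm long (y) and 14 mm high standing on the lid's upper face, its centre line 25 mm ahead of the lid's tail end. It can be pushed from behind or pinched.
- catch (a joint): how far (m) the orange spring ridge near the end wall is pressed down, 0 when free. The lid's nose meets it about 14 mm before home; the push needed then grows to 12 to 19 N and ends with a click in the last 2 to 3 mm, as the ridge springs up into the window. The lid alone slides with under 2 N, the case creeps in the tray at 1 to 4 N, so it goes up to the rim first.
- balance: fixed white bench balance, 210 by 170 mm, pan a steel disc of 116 mm diameter, its top 62 mm above the bench, centred at x = +28 mm of the origin (centre of the underside).
- amber_bottle: amber glass bottle with black cap, 62 mm diameter, 150 mm tall, origin under it; leave alone.
- cream_jar: white jar with black lid, 56 mm diameter, 50 mm tall, origin under it; leave alone.
- dropper_bottle: small amber bottle with black cap, 32 mm diameter, 75 mm tall, origin under it; leave alone.
Not all that is in view belongs to the job. There is more than one size of the lid; the job needs the smallest. Of the things that look like the case, take the one that is farthest to the robot's left at the start.

How it is judged:
By the outcome, as a careful person would: the job done as asked, in the order asked, and still so for the second after the job is handed in, with the robot touching nothing.
It also fails if it takes over 51 s, if anything falls off the work surface, if the arm or the gripper's body presses on something with over 40 N, if the wrist force passes 120 N, or if a joint passes its speed limit or range.

## Working session

There is one attempt and no reset: what is moved stays moved. The work goes in short steps, Python scripts to look and compute and a shell command to move; the robot and the scene stay as the last step left them, time stands still between calls to the robot, and variables do not carry over. Pictures are saved under pics/ and viewed, at most 10 in all, crops included, and the job is handed in when it is done.

```bash
mkdir -p pics; ls; python3 - <<'E'
from rig import r,cams
import cv2,numpy as np,pickle
d={}
for n in("side","top"):
    f=cams.grab_frame(n);d[n]=f
    cv2.imwrite(f"pics/{n}0.png",f["image"][:,:,::-1])
    print(n,f["fx"],f["fy"],f["cx"],f["cy"],f["position"],f["orientation"])
pickle.dump(d,open("f0.pkl","wb"))
s=r.sense();print(s,r.finger_overhang)
E
```

```text
pics
side 392.2456917281405 392.2456917281405 273.1639729668796 206.93150376321762 [333.94903668 542.23407276 837.75578758] [-2.36492354  0.01840733 -2.91122949]
top 388.3541544902012 388.3541544902012 279.31915311080917 204.44424457135662 [ 313.43997808 -150.64514958 1041.1003646 ] [-2.94037512e+00 -2.22008128e-03 -1.64066662e+00]
{'clock': 0.1, 'qpos': array([ 1.34161124e+00,  3.53576939e-01,  1.63400685e+00,  3.66640035e-05,
        1.15517434e+00, -2.37423606e-03]), 'qvel': array([ 0.00232772, -0.00128317, -0.00323465, -0.00060021,  0.0014361 ,
       -0.00060039]), 'joint_efforts': array([-2.04553389e-04, -6.06363559e+01, -3.42821324e+01,  6.73418825e-06,
        3.96441494e-03, -3.09162871e-06]), 'eef_pos': array([140.42809586, 608.61609403, 225.26060614]), 'tcp_rot': array([-3.14042726e+00, -3.62923774e-05,  2.91476695e+00]), 'contact_force': array([ 0.72432656, -0.12530078, -0.03272895]), 'wrist_torque': array([-1.86736776e-05,  1.59894427e-02, -2.17772184e-02]), 'grasp_force': 0.0, 'opening': 0.998970990103088} 19.0
```

View pics/side0.png

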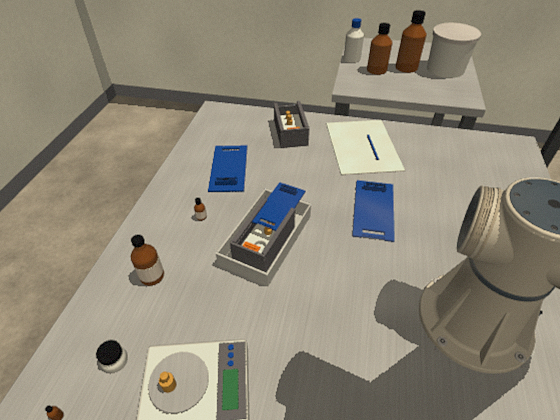

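View pics/top0.png

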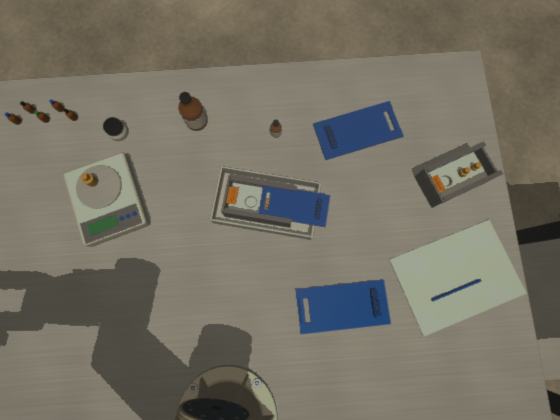

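The side and top views show the tray case at side (265,235) and top (268,200), with its lid's nose towards +y (top-left). The brass weight is at side (166,382) and top (89,179). Next I'll zoom in with enlarged crops.

```bash
cat > lib.py <<'E'
import numpy as np,cv2,pickle
from scipy.spatial.transform import Rotation as R
def ray(f,u,v):
    d=R.from_euler('xyz',f["orientation"]).apply([(u-f["cx"])/f["fx"],(v-f["cy"])/f["fy"],1.])
    return np.array(f["position"]),d
def onz(f,u,v,z):
    p,d=ray(f,u,v);return p+d*(z-p[2])/d[2]
def tri(f1,a,f2,b):
    p,d=ray(f1,*a);q,e=ray(f2,*b)
    s=np.linalg.lstsq(np.c_[d,-e],q-p,rcond=None)[0]
    return (p+d*s[0]+q+e*s[1])/2,np.linalg.norm(p+d*s[0]-q-e*s[1])
def pix(f,P):
    c=R.from_euler('xyz',f["orientation"]).inv().apply(np.array(P)-f["position"])
    return f["fx"]*c[0]/c[2]+f["cx"],f["fy"]*c[1]/c[2]+f["cy"]
def blobs(f,lo,hi,box=None,amin=10):
    h=cv2.cvtColor(f["image"],cv2.COLOR_RGB2HSV);m=cv2.inRange(h,lo,hi)
    if box:
        k=np.zeros_like(m);x0,y0,x1,y1=box;k[y0:y1,x0:x1]=1;m=m*k
    c,_=cv2.findContours(m,cv2.RETR_EXTERNAL,cv2.CHAIN_APPROX_NONE)
    return sorted([q for q in c if cv2.contourArea(q)>=amin],key=cv2.contourArea,reverse=True)
E
python3 - <<'E'
from lib import *
d=pickle.load(open("f0.pkl","rb"));t=d["top"];s=d["side"]
a=cv2.resize(t["image"][160:245,205:335],None,fx=6,fy=6,interpolation=cv2.INTER_CUBIC)
b=cv2.resize(s["image"][175:285,210:320],None,fx=5,fy=5,interpolation=cv2.INTER_CUBIC)
cv2.imwrite("pics/tc.png",a[:,:,::-1]);cv2.imwrite("pics/sc.png",b[:,:,::-1])
for n,f,bx in(("top",t,(60,150,145,245)),("side",s,(138,340,250,420))):
    for c in blobs(f,(8,120,60),(30,255,255),bx,5):
        print(n,"weight",cv2.boundingRect(c),c[:,0].mean(0))
    for c in blobs(f,(100,150,60),(130,255,255),None,300):
        print(n,"blue",cv2.contourArea(c),cv2.boxPoints(cv2.minAreaRect(c)).round(1).tolist())
E
```

```text
top weight (81, 174, 16, 12) [ 88.86842105 179.21052632]
top blue 3676.5 [[296.20001220703125, 289.3999938964844], [384.5, 279.6000061035156], [389.29998779296875, 322.8999938964844], [301.0, 332.70001220703125]]
top blue 2027.0 [[314.70001220703125, 123.9000015258789], [390.20001220703125, 101.19999694824219], [400.5, 135.6999969482422], [325.0, 158.3000030517578]]
top blue 1503.5 [[259.5, 214.89999389648438], [264.20001220703125, 185.3000030517578], [327.8999938964844, 195.39999389648438], [323.20001220703125, 224.89999389648438]]
side weight (159, 372, 17, 21) [166.71153846 381.51923077]
side blue 1433.5 [[207.8000030517578, 191.0], [211.5, 143.3000030517578], [246.1999969482422, 146.0], [242.60000610351562, 193.6999969482422]]
side blue 1123.5 [[251.8000030517578, 221.1999969482422], [281.79998779296875, 176.1999969482422], [304.5, 191.3000030517578], [274.5, 236.3000030517578]]
side blue 1015.0 [[352.79998779296875, 233.10000610351562], [356.29998779296875, 180.60000610351562], [393.8999938964844, 183.10000610351562], [390.3999938964844, 235.60000610351562]]
```

View pics/tc.png

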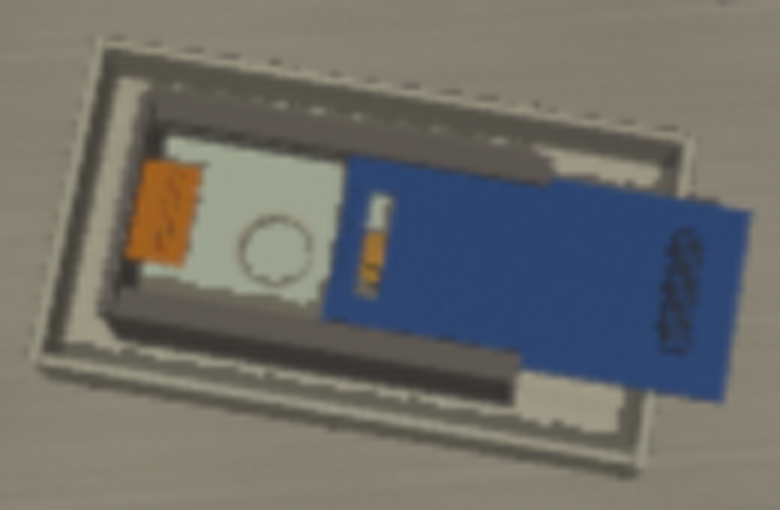

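View pics/sc.png

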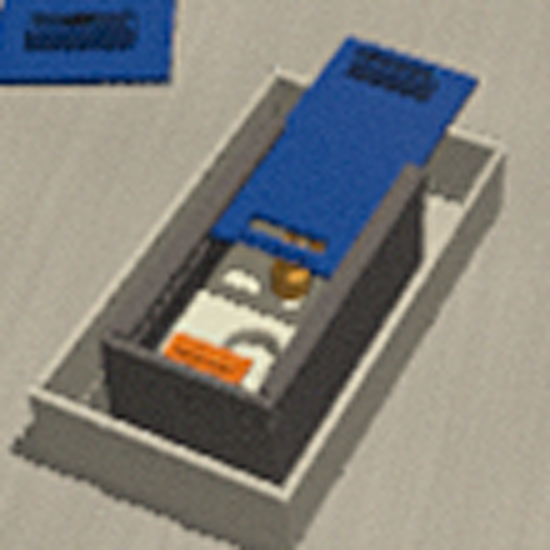

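The top crop shows the lid's tail corners at (330,195) and (325.3,227), its nose corners at (262.8,185.8) and (258.8,213.3), and the pocket ring at (251,201.5). In the side crop the ring is near (260,244). The case has free way ahead towards top-left.

```bash
python3 - <<'E'
from lib import *
np.set_printoptions(precision=1,suppress=True)
d=pickle.load(open("f0.pkl","rb"));t=d["top"];s=d["side"]
c=lambda x,y:(205+x/6,160+y/6)
e=lambda x,y:(210+x/5,175+y/5)
print("tailR tri",tri(t,c(722,402),s,e(478,75)),"tailL",tri(t,c(750,210),s,e(350,38)))
print("noseR/L tri",tri(t,c(323,320),s,e(332,275)),tri(t,c(347,155),s,e(212,232)))
T=[onz(t,*c(*q),69)[:2] for q in((750,210),(722,402),(347,155),(323,320))];print(np.array(T))
for n,(a,b) in {"tailw":(0,1),"L":(0,2),"R":(1,3)}.items():
    v=T[b]-T[a];print(n,np.linalg.norm(v),np.degrees(np.arctan2(v[1],v[0])))
print("pocket",onz(t,*c(276,249),24),"orange corners",[onz(t,*c(*q),62)[:2] for q in((145,160),(203,165),(182,266),(126,258))])
for q in((150,88),(548,160),(548,185)): print("lip",onz(t,*c(*q),76)[:2])
print("tray",[onz(t,*c(*q),50)[:2] for q in((100,40),(40,362),(690,135),(640,472))])
print("window",[onz(t,*c(*q),69)[:2] for q in((370,195),(395,195),(380,297),(358,293))])
print("rib",onz(t,*c(680,292),83))
print("weight",tri(t,(88.9,179.2),s,(166.7,381.5)))
for n,f,bx in(("top",t,(60,150,145,245)),("side",s,(138,340,250,420))):
    p=blobs(f,(8,120,60),(30,255,255),bx,5)[0][:,0]
    for nm,i in(("minx",p[:,0].argmin()),("maxx",p[:,0].argmax()),("miny",p[:,1].argmin()),("maxy",p[:,1].argmax())):
        print(n,nm,p[i],onz(f,*p[i],112),onz(f,*p[i],62))
    b=blobs(f,(100,150,60),(130,255,255),None,300)
E
```

```text
tailR tri (array([ 445.4, -278.9,   66.2]), np.float64(0.07193240080263376)) tailL (array([ 526.7, -299.2,   62.2]), np.float64(3.013871346411152))
noseR/L tri (array([ 492.9, -112.9,   65.6]), np.float64(1.2072061970876977)) (array([ 562.9, -127.6,   67.3]), np.float64(0.9489477181074945))
[[ 526.8 -298.2]
 [ 445.  -278.5]
 [ 562.9 -127.6]
 [ 491.7 -113.1]]
tailw 84.06215896404608 166.44334392927465
L 174.3681086468589 78.03034582355457
R 171.89134902543367 74.25023134545069
pocket [533.5 -92.3  24. ] orange corners [array([568.5, -40.1]), array([564.6, -65.1]), array([520.7, -53.9]), array([525.8, -30.1])]
lip [596.6 -45.3]
lip [ 553.  -213.2]
lip [ 542.1 -212.4]
tray [array([627.7, -21.3]), array([485.3,  10.2]), array([ 566.4, -278. ]), array([ 420.1, -243.3])]
window [array([ 544.6, -136.4]), array([ 543.9, -147.1]), array([ 499.9, -137.8]), array([ 502.3, -128.6])]
rib [ 490.6 -263.5   83. ]
weight (array([608.4, 314.3,  80.7]), np.float64(0.510178084231444))
top minx [ 81 176] [608.1 318.9 112. ] [624.  344.1  62. ]
top maxx [ 96 183] [587.6 281.4 112. ] [602.3 304.7  62. ]
top miny [ 83 174] [612.9 314.1 112. ] [629.  339.1  62. ]
top maxy [ 90 185] [583.5 296.  112. ] [598.  320.1  62. ]
side minx [159 378] [613.7 321.1 112. ] [632.9 305.8  62. ]
side maxx [175 386] [579.4 327.8 112. ] [596.3 313.   62. ]
side miny [162 372] [612.9 309.8 112. ] [632.1 293.7  62. ]
side maxy [167 392] [589.2 340.6 112. ] [606.8 326.7  62. ]
```

Case yaw is about 76.3°, with the pocket near (533.5,-92.3). The weight is near (608,314). Moving above it now.

```bash
cat > go.py <<'E'
import sys
from lib import *
from rig import r
def info(tx,ty,tz,yaw=None):
    s=r.sense();Rt=R.from_euler('xyz',s["tcp_rot"])
    d=Rt.inv().apply(np.array([tx,ty,tz])-s["eef_pos"])
    rv=(Rt.inv()*R.from_euler('xyz',[np.pi,0,np.radians(yaw)])).as_rotvec()
    print("t",round(s["clock"],2),"pos",s["eef_pos"].round(1),"rot",np.degrees(s["tcp_rot"]).round(2),"F",s["contact_force"].round(1),"op",round(s["opening"],3),"g",s["grasp_force"])
    print("shift mm",d.round(1),"rv",rv.round(3))
if __name__=="__main__": info(*map(float,sys.argv[1:]))
E
python3 -m crank '[[-0.522,-0.182,0,0,0,1.58,0],[-0.522,-0.182,0,0,0,1.58,0],[-0.522,-0.182,0,0,0,1.58,0],[-0.522,-0.182,0,0,0,1.58,0],[-0.522,-0.182,0,0,0,1.58,0]]'; python3 go.py 608 314 225 76.3
```

```text
clock: 0.6
eef_pos: [353.3, 474.3, 225.7]
tcp_rot: [-3.141, 0.0, 2.159]
contact_force: [0.2, 0.8, 0.7]
opening: 1.003
grasp_force: 0.0
t 0.6 pos [353.3 474.3 225.7] rot [-1.7998e+02  1.0000e-02  1.2370e+02] F [0.2 0.8 0.7] op 1.003 g 0.0
shift mm [-274.7  122.9    0.7] rv [-0.     0.     0.827]
```

```bash
python3 -m crank '[[-0.275,0.123,0,0,0,0.827,0],[-0.275,0.123,0,0,0,0.827,0],[-0.275,0.123,0,0,0,0.827,0],[-0.275,0.123,0,0,0,0.827,0],[-0.275,0.123,0,0,0,0.827,0]]'; python3 go.py 608 314 225 76.3
```

```text
clock: 1.1
eef_pos: [565.8, 342.2, 225.6]
tcp_rot: [-3.141, 0.0, 1.408]
contact_force: [0.2, 0.1, 0.2]
opening: 0.999
grasp_force: 0.0
t 1.1 pos [565.8 342.2 225.6] rot [-1.7998e+02  1.0000e-02  8.0700e+01] F [0.2 0.1 0.2] op 0.999 g 0.0
shift mm [-21.   46.2   0.6] rv [-0.     0.     0.077]
```

```bash
python3 -m crank '[[-0.021,0.046,0,0,0,0.077,0],[-0.021,0.046,0,0,0,0.077,0],[-0.021,0.046,0,0,0,0.077,0]]'; python3 go.py 608 314 225 76.3; python3 - <<'E'
from lib import *
from rig import cams
np.set_printoptions(precision=1,suppress=True)
f=cams.grab_frame("wrist");pickle.dump(f,open("w1.pkl","wb"))
cv2.imwrite("pics/w1.png",f["image"][:,:,::-1]);print(f["position"],f["orientation"],pix(f,[608,314,112]),pix(f,[608,314,62]))
for c in blobs(f,(8,120,60),(30,255,255),None,60)[:4]: print(cv2.boundingRect(c),cv2.contourArea(c))
E
```

```text
clock: 1.4
eef_pos: [607.0, 314.7, 225.0]
tcp_rot: [-3.14, 0.001, 1.336]
contact_force: [-0.2, -0.2, -0.3]
opening: 0.997
grasp_force: 0.0
t 1.4 pos [607.  314.7 225. ] rot [-1.7993e+02  4.0000e-02  7.6540e+01] F [-0.2 -0.2 -0.3] op 0.997 g 0.0
shift mm [-0.4  1.1  0. ] rv [-0.001  0.001  0.004]
[623.5 383.6 373.1] [ 2.9  0.  -0.2] (np.float64(281.6779459560263), np.float64(199.55085494384525)) (np.float64(281.4553394571279), np.float64(185.52568213806035))
(266, 181, 31, 30) 674.0
(462, 26, 32, 25) 305.0
(474, 399, 26, 21) 215.0
```

View pics/w1.png

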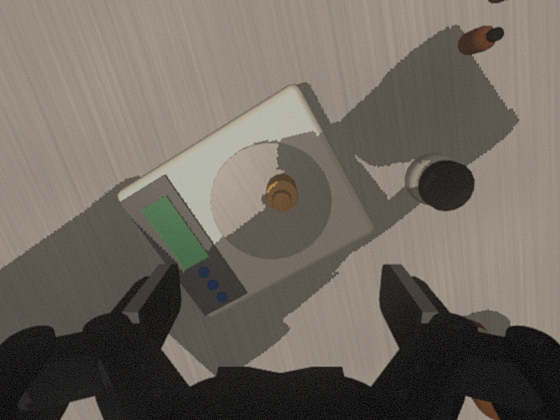

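The wrist picture shows the weight's knob at (283,199), against a predicted (281.7,199.6), so the fix is good to about 1 mm. Next I descend and grip the upper body.

```bash
python3 -m crank '[[0,0.001,0.045,0,0,0.004,0.2],[0,0.001,0.085,0,0,0.004,0.3],[0,0.001,0.112,0,0,0.004,0.4],[0,0.001,0.126,0,0,0.004,0.4],[0,0.001,0.126,0,0,0.004,0.4]]' 40; python3 -m crank '[[0,0,0,0,0,0,1],[0,0,0,0,0,0,1],[0,0,0,0,0,0,1],[0,0,0,0,0,0,1]]' 40; python3 go.py 608 314 99 76.3
```

```text
clock: 1.95
eef_pos: [605.5, 316.0, 98.1]
tcp_rot: [-3.139, 0.002, 1.336]
contact_force: [0.3, -0.7, 0.2]
opening: 0.596
grasp_force: 0.0
clock: 2.35
eef_pos: [608.7, 316.3, 102.0]
tcp_rot: [3.139, -0.002, 1.334]
contact_force: [-1.2, 0.1, 7.2]
opening: 0.148
grasp_force: 39.0
t 2.35 pos [608.7 316.3 102. ] rot [ 1.7986e+02 -1.3000e-01  7.6420e+01] F [-1.2  0.1  7.2] op 0.148 g 38.99194570753025
shift mm [-2.4 -0.1  3. ] rv [ 0.002 -0.002  0.002]
```

```bash
python3 - <<'E'
from lib import *
from rig import cams
f=cams.grab_frame("wrist");g=cams.grab_frame("side")
a=cv2.resize(f["image"][120:420,140:420],None,fx=1.9,fy=1.9)
b=cv2.resize(g["image"][320:420,110:240],None,fx=5.7,fy=5.7)[:570]
cv2.imwrite("pics/w2.png",np.hstack([cv2.resize(a,(390,420)),cv2.resize(b,(400,420))])[:,:,::-1])
E
```

```text
(no output)
```

View pics/w2.png

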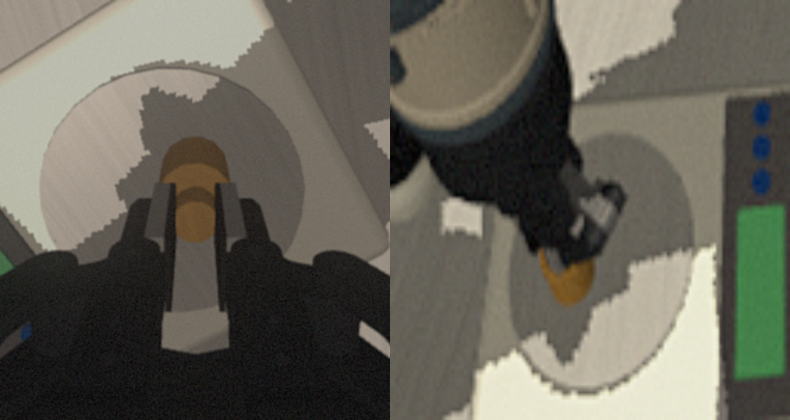

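The pads appear to hold the knob with their tips at the shoulder, and the body is upright on the pan. I'll lift a little and check.

```bash
python3 -m crank '[[0,0,-0.004,0,0,0,1],[0,0,-0.012,0,0,0,1],[0,0,-0.03,0,0,0,1],[0,0,-0.045,0,0,0,1],[0,0,-0.045,0,0,0,1]]' 50; python3 - <<'E'
from lib import *
from rig import cams,r
np.set_printoptions(precision=1,suppress=True)
f=cams.grab_frame("wrist");g=cams.grab_frame("side");t=cams.grab_frame("top")
pickle.dump((f,g,t),open("w3.pkl","wb"))
b=cv2.resize(g["image"][330:420,110:230],(400,300));
a=cv2.resize(f["image"][120:420,140:420],(390,420))
b=cv2.resize(g["image"][300:420,110:224],(400,420))
cv2.imwrite("pics/w3.png",np.hstack([a,b])[:,:,::-1])
s=r.sense();print(s["eef_pos"],s["contact_force"],s["wrist_torque"],s["opening"],s["grasp_force"])
E
```

```text
clock: 2.95
eef_pos: [609.0, 316.3, 147.8]
tcp_rot: [3.138, -0.003, 1.334]
contact_force: [0.7, 0.1, -2.0]
opening: 0.14
grasp_force: 48.9
[607.2 315.4 144.5] [-0.3 -0.6 -1.8] [0. 0. 0.] 0.14211027882122043 48.848804273293354
```

View pics/w3.png

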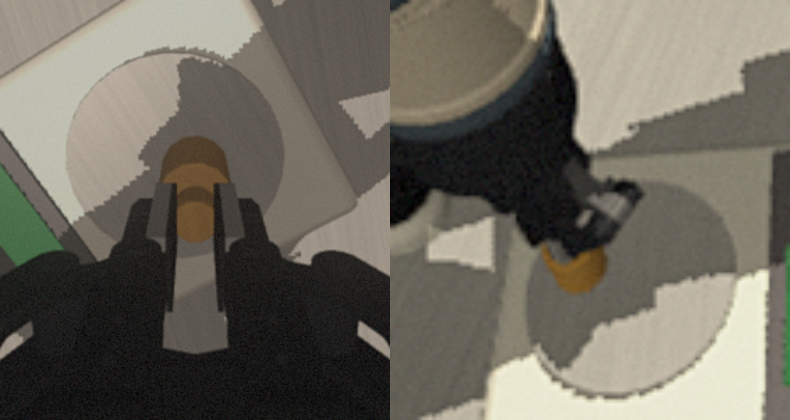

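The force of -1.9 N shows the weight is lifted, and it hangs upright on its knob. Moving to a viewing point 60 mm short of the pocket.

```bash
python3 -m crank '[[-0.03,0.003,-0.03,0,0,0,1],[-0.075,0.007,-0.05,0,0,0,1],[-0.12,0.01,-0.05,0,0,0,1],[-0.165,0.013,-0.05,0,0,0,1],[-0.21,0.016,-0.05,0,0,0,1]]' 50; python3 -m crank '[[-0.045,0.002,0,0,0,0,1],[-0.09,0.004,0,0,0,0,1],[-0.125,0.006,0,0,0,0,1],[-0.144,0.008,0,0,0,0,1],[-0.144,0.008,0,0,0,0,1]]' 50;  python3 - <<'E'
from lib import *
from rig import cams,r
np.set_printoptions(precision=2,suppress=True)
for i in range(3):
    f=cams.grab_frame("wrist");s=r.sense();print(s["eef_pos"],np.degrees(s["tcp_rot"]),s["contact_force"])
    print(f["position"],f["orientation"])
pickle.dump(f,open("w4.pkl","wb"))
cv2.imwrite("pics/w4.png",f["image"][:,:,::-1])
w=pickle.load(open("w3.pkl","rb"))[0];print("w3cam",w["position"])
print("pocket pix",pix(f,[533.5,-92.3,24]),"top",r.finger_overhang)
E
python3 go.py 533.5 -92.3 194 76.3
```

```text
clock: 3.6
eef_pos: [572.7, 106.1, 194.2]
tcp_rot: [-3.141, 0.001, 1.334]
contact_force: [0.2, -0.0, -1.9]
opening: 0.14
grasp_force: 49.0
clock: 4.1
eef_pos: [546.7, -36.4, 194.1]
tcp_rot: [-3.14, 0.001, 1.331]
contact_force: [0.2, 0.4, -2.0]
opening: 0.138
grasp_force: 49.0
[547.13 -35.05 194.23] [-179.93    0.     76.29] [ 0.57  0.3  -1.54]
[563.54  32.45 342.16] [ 2.85  0.   -0.24]
[547.38 -34.14 194.3 ] [-179.94   -0.01   76.35] [ 0.85 -0.13 -2.57]
[563.86  33.72 342.31] [ 2.85  0.   -0.24]
[547.58 -33.6  194.41] [-179.95   -0.01   76.41] [-0.15  0.5  -1.25]
[564.02  34.59 342.43] [ 2.85  0.   -0.24]
w3cam [624.82 384.85 296.11]
pocket pix (np.float64(280.5017168083921), np.float64(241.46527967197787)) top 19.0
t 4.25 pos [547.6 -33.6 194.4] rot [-1.7995e+02 -1.0000e-02  7.6410e+01] F [-0.2  0.5 -1.3] op 0.141 g 49.015312981791794
shift mm [-60.4   0.1   0.4] rv [-0.001 -0.     0.002]
```

View pics/w4.png

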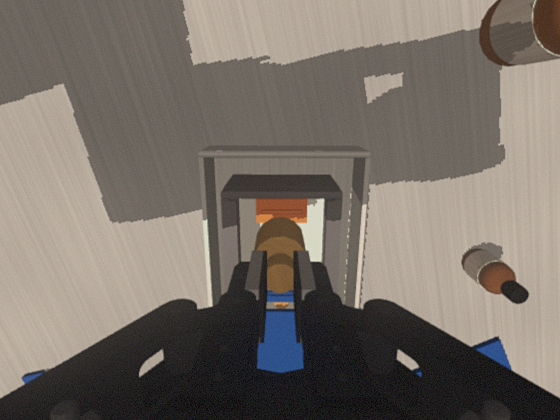

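The wrist picture shows the hand centred on the case axis (inner walls at u=240 and 325, weight at u=281), but the weight hides the pocket. I'll move behind the pocket, where it shows ahead of the weight.

```bash
python3 -m crank '[[-0.04,0,0,0,0,0,1],[-0.08,0,0,0,0,0,1],[-0.105,0,0,0,0,0,1],[-0.105,0,0,0,0,0,1],[-0.105,0,0,0,0,0,1]]' 50;  python3 - <<'E'
from lib import *
from rig import cams,r
np.set_printoptions(precision=2,suppress=True)
for i in range(4): f=cams.grab_frame("wrist")
s=r.sense();print(s["eef_pos"],np.degrees(s["tcp_rot"]))
print(f["position"],f["orientation"]);pickle.dump((f,s["eef_pos"]),open("w5.pkl","wb"))
a=cv2.resize(f["image"][50:300,180:390],None,fx=2.4,fy=2.4,interpolation=cv2.INTER_CUBIC)
cv2.imwrite("pics/w5.png",a[:,:,::-1])
print("pocket pix",pix(f,[533.5,-92.3,24]))
E
python3 go.py 533.5 -92.3 194 76.3
```

```text
clock: 4.75
eef_pos: [523.3, -135.4, 194.7]
tcp_rot: [-3.141, -0.001, 1.334]
contact_force: [-0.7, -0.0, -2.0]
opening: 0.14
grasp_force: 48.9
[ 523.41 -134.96  194.8 ] [-179.99   -0.01   76.51]
[539.74 -66.07 342.89] [ 2.85  0.   -0.24]
pocket pix (np.float64(279.9278200767886), np.float64(137.1502869857273))
t 4.95 pos [ 523.4 -135.   194.8] rot [-1.7999e+02 -1.0000e-02  7.6510e+01] F [ 0.5  0.9 -1.5] op 0.14 g 48.89733643387444
shift mm [43.8 -0.1  0.8] rv [-0.    -0.     0.004]
```

View pics/w5.png

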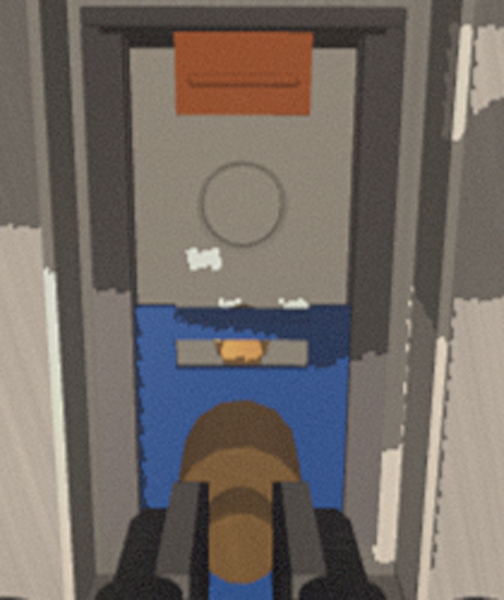

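Ring centre is at full-image pixel (281,135), and the predicted pocket was (279.9,137.2). In the hand the weight's body is centred at u=280.4, its far bottom edge at v=217.5, and its knob top near (280.8,278).

```bash
python3 - <<'E'
from lib import *
np.set_printoptions(precision=2,suppress=True)
f,p=pickle.load(open("w5.pkl","rb"));print(f["fx"],f["cx"],f["cy"])
c=lambda x,y:(180+x/2.4,50+y/2.4)
Rt=R.from_euler('xyz',[np.pi,0,np.radians(76.5)])
tl=lambda q:Rt.inv().apply(q-p)
for z in(22,24,28,30):print("pocket",z,onz(f,*c(242.5,204),z),tl(onz(f,*c(242.5,204),z)),"ringdia",tl(onz(f,*c(285,204),z))[1]-tl(onz(f,*c(201,204),z))[1])
for h in(30,35,40,45):
    e=tl(onz(f,*c(241,402),p[2]-h)); k=tl(onz(f,*c(242,547),p[2]-h+50))
    w=tl(onz(f,*c(300,475),p[2]-h+32))[1]-tl(onz(f,*c(182,475),p[2]-h+32))[1]
    kw=tl(onz(f,*c(275,547),p[2]-h+50))[1]-tl(onz(f,*c(208,547),p[2]-h+50))[1]
    print("h",h,"axis x from bottom edge",e[0]-14,"y",e[1],"knob top",k[:2],"bodyw",w,"knobw",kw)
print("window nose",tl(onz(f,*c(242,305),67)),"ridge",tl(onz(f,*c(242,82),62)),"orange edge",tl(onz(f,*c(242,115),62)))
E
```

```text
339.0362284233697 279.7938643388707 206.95853247423824
pocket 22 [534.93 -90.8   22.  ] [ 45.63   0.89 172.8 ] ringdia 32.50431349496391
pocket 24 [534.96 -90.64  24.  ] [ 45.79   0.88 170.8 ] ringdia 32.30172487235267
pocket 28 [535.02 -90.34  28.  ] [ 46.1    0.87 166.8 ] ringdia 31.8965476271302
pocket 30 [535.05 -90.18  30.  ] [ 46.26   0.86 164.8 ] ringdia 31.693959004518966
h 30 axis x from bottom edge -1.9168849947388384 y 0.06970601027578927 knob top [1.87 0.16] bodyw 22.90962088530727 knobw 11.723221561944431
h 35 axis x from bottom edge -3.565510723776388 y 0.07733297152148208 knob top [-0.82  0.18] bodyw 23.693732114675353 knobw 12.180850467902303
h 40 axis x from bottom edge -5.214136452813898 y 0.08495993276728189 knob top [-3.51  0.19] bodyw 24.477843344043556 knobw 12.63847937386029
h 45 axis x from bottom edge -6.862762181851461 y 0.0925868940129778 knob top [-6.21  0.2 ] bodyw 25.261954573411757 knobw 13.096108279818175
window nose [ 15.01   0.57 127.8 ] ridge [ 87.69   0.58 132.8 ] orange edge [ 77.48   0.58 132.8 ]
```

```bash
python3 - <<'E'
from lib import *
np.set_printoptions(precision=2,suppress=True)
w1=pickle.load(open("w1.pkl","rb"));w5,p5=pickle.load(open("w5.pkl","rb"))
w3=pickle.load(open("w3.pkl","rb"))[0]
for n,f,a,b in(("w1",w1,165,220),("w3",w3,205,300),("w5",w5,205,300)):
    h=cv2.cvtColor(f["image"],cv2.COLOR_RGB2HSV)
    print(n,[(v,*map(int,h[v,277:286].astype(float).mean(0).round())) for v in range(a,b,2)])
    if n=="w1":
        for v in range(176,214,4): 
            u=np.where((h[v,240:330,1]>90)&(h[v,240:330,0]<25))[0]+240; print(v,u.min() if len(u) else None,u.max() if len(u) else None)
ax=np.array([np.cos(np.radians(76.5)),np.sin(np.radians(76.5)),0])
for q in((0,62,14),(0,94,14),(0,94,-14),(0,112,8),(0,112,-8)):
    P=np.array([608,314,q[1]])+ax*q[2]; print(q,pix(w1,P))
print(w1["position"]-np.array([607,314.7,225]),w5["position"]-p5)
E
```

```text
w1 [(165, 17, 33, 107), (167, 15, 32, 100), (169, 17, 34, 113), (171, 16, 36, 148), (173, 17, 42, 122), (175, 16, 102, 81), (177, 16, 108, 81), (179, 15, 104, 81), (181, 16, 122, 105), (183, 16, 126, 109), (185, 16, 127, 108), (187, 15, 125, 109), (189, 16, 121, 100), (191, 15, 108, 77), (193, 16, 120, 99), (195, 15, 126, 109), (197, 15, 125, 107), (199, 16, 127, 107), (201, 16, 127, 106), (203, 16, 130, 106), (205, 16, 127, 106), (207, 16, 127, 105), (209, 16, 132, 104), (211, 15, 63, 95), (213, 17, 35, 94), (215, 16, 36, 95), (217, 15, 36, 94), (219, 17, 35, 94)]
176 275 288
180 270 292
184 268 294
188 267 295
192 266 296
196 266 297
200 267 296
204 269 294
208 273 290
212 None None
w3 [(205, 17, 34, 97), (207, 18, 35, 97), (209, 17, 36, 97), (211, 16, 35, 97), (213, 16, 35, 96), (215, 17, 32, 98), (217, 15, 70, 88), (219, 16, 119, 82), (221, 16, 114, 83), (223, 16, 119, 80), (225, 16, 118, 82), (227, 16, 121, 81), (229, 15, 115, 82), (231, 15, 122, 81), (233, 15, 119, 82), (235, 15, 119, 82), (237, 16, 132, 110), (239, 16, 136, 112), (241, 16, 135, 108), (243, 16, 136, 109), (245,
[... 1301 characters left out ...]
, 15, 133, 122), (277, 16, 138, 121), (279, 16, 138, 122), (281, 15, 135, 123), (283, 16, 136, 124), (285, 16, 137, 123), (287, 16, 139, 122), (289, 16, 137, 122), (291, 16, 147, 122), (293, 113, 106, 122), (295, 109, 163, 139), (297, 109, 161, 137), (299, 109, 163, 137)]
(0, 62, 14) (np.float64(281.4737592075405), np.float64(170.78633851954666))
(0, 94, 14) (np.float64(281.61155558446785), np.float64(177.74961112762108))
(0, 94, -14) (np.float64(281.5675846547023), np.float64(209.73508160991705))
(0, 112, 8) (np.float64(281.6921733179841), np.float64(189.79610035767908))
(0, 112, -8) (np.float64(281.6639559250916), np.float64(209.1428874531264))
[ 16.48  68.91 148.07] [ 16.33  68.89 148.09]
```

```bash
python3 - <<'E'
from lib import *
from scipy.optimize import least_squares
np.set_printoptions(precision=2,suppress=True)
w1=pickle.load(open("w1.pkl","rb"));w5,p5=pickle.load(open("w5.pkl","rb"))
Rt=R.from_euler('xyz',[np.pi,0,np.radians(76.5)])
E=[(14,0),(14,32),(8,50),(-8,50)]
def mk(f,p,obs,fixh=None):
    def g(q):
        x,h,t=q
        if fixh: h=fixh;t=0
        return [pix(f,p+Rt.apply([x+a+np.sin(t)*b,0.1,h-b]))[1]-o for (a,b),o in zip(E,obs)]
    s=least_squares(g,[0,40,0]);return s.x,s.fun
print(mk(w1,np.array([607,314.7,225]),[174,180.3,192.3,210.8],163))
o=[217.2,236.3,263.8,292.7]
print(mk(w5,p5,o))
for h in(38,40,42,45,48): print(h,mk(w5,p5,o,h))
E
```

```text
(array([-2.56, 40.  ,  0.  ]), array([-0.97, -0.07,  0.09,  0.85]))
(array([-8.  , 49.6 , -0.02]), array([-0.28,  0.68, -0.6 ,  0.21]))
38 (array([-3.28, 40.  ,  0.  ]), array([-1.81, -0.67, -0.52,  2.75]))
40 (array([-4.2, 40. ,  0. ]), array([-1.35, -0.4 , -0.62,  2.2 ]))
42 (array([-5.12, 40.  ,  0.  ]), array([-0.91, -0.14, -0.72,  1.67]))
45 (array([-6.5, 40. ,  0. ]), array([-0.27,  0.24, -0.86,  0.9 ]))
48 (array([-7.89, 40.  ,  0.  ]), array([ 0.35,  0.61, -1.  ,  0.16]))
```

```bash
python3 -m crank '[[0.025,0.0005,0.0,0,0,-0.004,1],[0.045,0.0007,0.02,0,0,-0.004,1],[0.0495,0.0007,0.055,0,0,-0.004,1],[0.0495,0.0007,0.09,0,0,-0.004,1],[0.0495,0.0007,0.115,0,0,-0.004,1]]' 50; python3 -m crank '[[0,0,0.003,0,0,0,1],[0,0,0.003,0,0,0,1],[0,0,0.003,0,0,0,1]]' 50;python3 go.py 535 -90.6 50 76.3; python3 - <<'E'
from lib import *
from rig import cams
t=cams.grab_frame("wrist");pickle.dump(t,open("w6.pkl","wb"))
cv2.imwrite("pics/w6.png",t["image"][:,:,::-1])
E
```

```text
clock: 5.45
eef_pos: [534.8, -86.8, 78.0]
tcp_rot: [-3.14, -0.0, 1.34]
contact_force: [-0.0, -0.6, -1.6]
opening: 0.143
grasp_force: 48.9
clock: 5.75
eef_pos: [536.5, -88.1, 78.2]
tcp_rot: [3.14, -0.0, 1.338]
contact_force: [0.0, -0.2, -0.7]
opening: 0.138
grasp_force: 49.1
t 5.75 pos [536.5 -88.1  78.2] rot [ 1.7989e+02 -1.0000e-02  7.6670e+01] F [ 0.  -0.2 -0.7] op 0.138 g 49.072747259633616
shift mm [-2.8 -1.  28.2] rv [ 0.002 -0.     0.006]
```

View pics/w6.png

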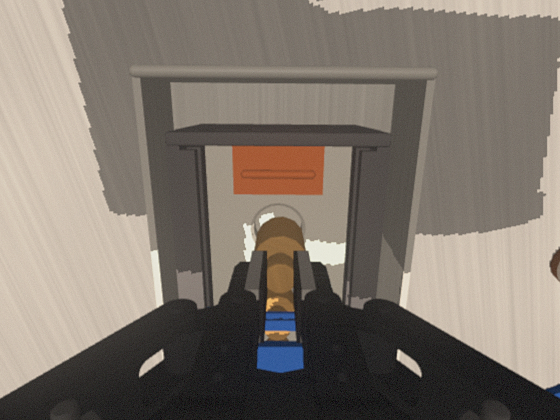

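The ring is visible around (278.5,230), with its top at v=204 and sides at u=252 and 305. The weight's far bottom edge is at (280,217). I'll compute the residual offset.

```bash
python3 - <<'E'
from lib import *
np.set_printoptions(precision=2,suppress=True)
f=pickle.load(open("w6.pkl","rb"))
p=np.array(f["position"])-[16.4,68.9,148.1];Rt=R.from_euler('xyz',[np.pi,0,np.radians(76.6)])
tl=lambda u,v,z:Rt.inv().apply(onz(f,u,v,z)-p)
im=cv2.cvtColor(f["image"],cv2.COLOR_RGB2GRAY);h=cv2.cvtColor(f["image"],cv2.COLOR_RGB2HSV)
print("col",im[196:222,274:283].mean(1).round().astype(int))
for v in(216,220,224,228,232): 
    row=im[v,242:318].astype(int);print(v,row[:22],row[-26:])
    u=np.where((h[v,242:318,1]>80)&(h[v,242:318,0]<25))[0]+242;print("w",(u.min(),u.max()) if len(u) else None)
for z in(22,24,26): print(z,"ring far",tl(278.5,204,z),"L",tl(252,226,z),"Rr",tl(305,226,z))
for hh in(38,40,42): print(hh,"w bottom far",tl(280,217,p[2]-hh))
print(p,"walls",tl(204,200,76),tl(352,200,76))
E
```

```text
col [150 150 151 150 149 151 149 134 120 134 148 150 149 150 150 150 150 150
 151 153 142 108  83  86  88  87]
216 [149 151 150 146 147 151 151 151 149 150 148 148 132 124 128 141 149 147
 151 221 238 235] [149 148 152 152 148 151 145 135 125 131 140 149 150 150 151 149 149 148
 150 150 147 152 152 151 151 148]
w None
220 [149 151 148 149 153 152 150 150 148 149 134 131 126 136 147 144 156 225
 236 233 232 231] [103 118 135 147 151 154 149 153 145 132 130 128 143 149 152 149 155 150
 150 152 151 151 149 152 150 149]
w (np.int64(269), np.int64(292))
224 [152 194 232 240 187 145 149 152 148 134 151 179 135 120 143 145 147 154
 228 223 149  81] [ 85  89  83  86  86 121 143 151 143 118 124 127 129 143 151 150 150 151
 151 152 149 149 149 150 148 152]
w (np.int64(263), np.int64(296))
228 [147 151 222 234 231 231 232 235 217 184 183 167 116  95 130 147 156 127
  93  78  83  82] [ 82  88  89  86  79  85  80  81  83  90 122 134 133 140 148 150 150 151
 149 150 150 145 150 152 151 149]
w (np.int64(260), np.int64(300))
232 [148 141 149 225 233 231 233 230 232 203 180 185 144 106  98  86  83  77
  78  82  82  85] [ 82  88  83  89  84  83  87  82  82  78 119 134 131 144 150 150 146 150
 147 150 151 153 147 150 148 152]
w (np.int64(257), np.int64(301))
22 ring far [12.32 -0.38 56.24] L [ -2.3  -17.33  56.24] Rr [-2.31 16.55 56.24]
24 ring far [12.89 -0.38 54.24] L [ -1.59 -17.16  54.24] Rr [-1.6  16.39 54.24]
26 ring far [13.46 -0.37 52.24] L [ -0.87 -16.99  52.24] Rr [-0.88 16.22 52.24]
38 w bottom far [ 9.73  0.51 38.  ]
40 w bottom far [ 9.08  0.52 40.  ]
42 w bottom far [ 8.42  0.52 42.  ]
[535.93 -88.1   78.24] walls [ 29.7  -34.51   2.24] [29.68 33.52  2.24]
```

```bash
python3 -m crank '[[0.001,-0.001,0.006,0,0,-0.004,1],[0.001,-0.001,0.011,0,0,-0.004,1],[0.001,-0.001,0.014,0,0,-0.004,1],[0.001,-0.001,0.016,0,0,-0.004,1],[0.001,-0.001,0.018,0,0,-0.004,1]]' 50; python3 -m crank '[[0,0,0.0015,0,0,0,1],[0,0,0.003,0,0,0,1],[0,0,0.003,0,0,0,1]]'; python3 -m crank '[[0,0,0.001,0,0,0,1],[0,0,0.002,0,0,0,1],[0,0,0.002,0,0,0,1]]'
```

```text
clock: 6.3
eef_pos: [534.6, -87.1, 58.7]
tcp_rot: [-3.141, 0.0, 1.342]
contact_force: [1.0, -0.2, -2.6]
opening: 0.137
grasp_force: 49.1
clock: 6.6
eef_pos: [534.6, -87.0, 55.7]
tcp_rot: [-3.141, 0.0, 1.342]
contact_force: [0.4, 0.8, -2.1]
opening: 0.137
grasp_force: 49.1
clock: 6.9
eef_pos: [534.6, -87.0, 53.8]
tcp_rot: [-3.141, 0.0, 1.342]
contact_force: [-0.3, 0.4, -1.5]
opening: 0.143
grasp_force: 49.1
```

```bash
python3 -m crank '[[0,0,0.001,0,0,0,1],[0,0,0.002,0,0,0,1],[0,0,0.002,0,0,0,1]]'; python3 -m crank '[[0,0,0.001,0,0,0,1],[0,0,0.001,0,0,0,1]]';python3 -m crank '[[0,0,0.001,0,0,0,1],[0,0,0.001,0,0,0,1]]'
```

```text
clock: 7.2
eef_pos: [534.5, -87.0, 51.7]
tcp_rot: [-3.141, 0.0, 1.342]
contact_force: [-0.7, 0.3, -1.4]
opening: 0.136
grasp_force: 49.1
clock: 7.4
eef_pos: [534.6, -87.0, 50.8]
tcp_rot: [-3.141, 0.0, 1.342]
contact_force: [0.9, -0.1, -2.3]
opening: 0.138
grasp_force: 49.1
clock: 7.6
eef_pos: [534.9, -87.0, 50.1]
tcp_rot: [3.141, -0.0, 1.342]
contact_force: [-0.9, 0.9, 1.1]
opening: 0.139
grasp_force: 49.6
```

Contact came at TCP 50.1, which is 10 mm above the bench for the underside and matches the pocket floor. Release and rise.

```bash
python3 -m crank '[[0,0,0,0,0,0,0.82],[0,0,0,0,0,0,0.75],[0,0,0,0,0,0,0.68],[0,0,0,0,0,0,0.65],[0,0,0,0,0,0,0.65]]'; python3 -m crank '[[0,0,-0.005,0,0,0,0.65],[0,0,-0.02,0,0,0,0.65],[0,0,-0.05,0,0,0,0.65],[0,0,-0.09,0,0,0,0.65],[0,0,-0.12,0,0,0,0.65]]'; python3 -m crank '[[-0.045,0,0,0,0,0,1],[-0.085,0,0,0,0,0,1],[-0.085,0,0,0,0,0,1]]'; python3 - <<'E'
from lib import *
from rig import cams
for i in range(2): f=cams.grab_frame("wrist")
t=cams.grab_frame("top")
pickle.dump((f,t),open("w7.pkl","wb"))
a=cv2.resize(f["image"],(470,352));b=cv2.resize(t["image"][160:245,205:335],(330,216));b=np.vstack([b,np.zeros((136,330,3),np.uint8)])
cv2.imwrite("pics/w7.png",np.hstack([a,b])[:,:,::-1])
E
python3 go.py 490.6 -263.5 130 76.3
```

```text
clock: 8.1
eef_pos: [534.7, -87.1, 49.9]
tcp_rot: [3.142, -0.0, 1.342]
contact_force: [0.6, 0.3, -0.4]
opening: 0.353
grasp_force: 0.0
clock: 8.6
eef_pos: [535.0, -87.1, 172.3]
tcp_rot: [3.14, -0.0, 1.342]
contact_force: [1.1, -0.1, 0.6]
opening: 0.35
grasp_force: 0.0
clock: 8.9
eef_pos: [514.7, -173.2, 170.8]
tcp_rot: [3.14, 0.001, 1.339]
contact_force: [1.3, 0.4, -0.7]
opening: 0.001
grasp_force: 0.0
t 9.05 pos [ 515.3 -169.6  170. ] rot [-1.800e+02 -2.000e-02  7.682e+01] F [ 0.5 -0.3  0.1] op -0.001 g 0.0
shift mm [-97.   -2.6  40. ] rv [-0.    -0.     0.009]
```

View pics/w7.png

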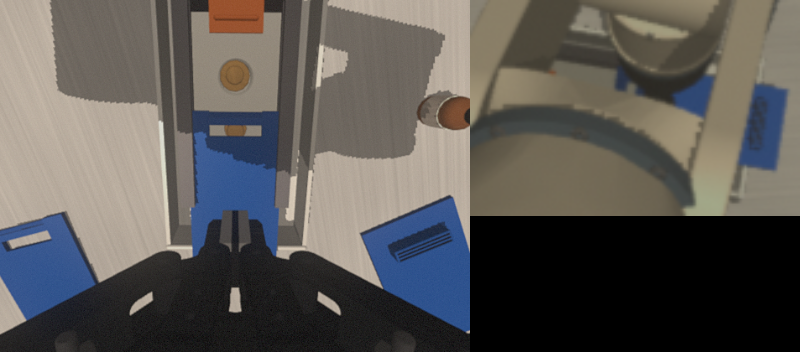

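The weight stands upright and centred in the pocket at wrist-view (235,75), and the lid is unchanged. I've miscounted and already viewed 11 pictures, so I'll use only numbers from here. First I'll check the shut fingertips' height geometrically before pushing.

```bash
python3 - <<'E'
from lib import *
np.set_printoptions(precision=1,suppress=True)
f,_=pickle.load(open("w7.pkl","rb"))
p=np.array(f["position"])-[16.4,68.9,148.1];Rt=R.from_euler('xyz',[np.pi,0,np.radians(76.7)])
h=cv2.cvtColor(f["image"],cv2.COLOR_RGB2HSV)
blue=((h[...,0]>100)&(h[...,0]<130)&(h[...,1]>120))
col=[int(np.where(~blue[200:300,u])[0].min()+200) for u in range(262,300,3)];print(col)
v=min(col)
for ov in(0,5,8,12,15,19,25): print(ov,Rt.inv().apply(onz(f,280,v,p[2]-ov)-p))
# lid edges & nose in this view
for v in(150,170,200): 
    u=np.where(blue[v,200:360])[0]+200;print(v,Rt.inv().apply(onz(f,u.min(),v,69)-p)[:2],Rt.inv().apply(onz(f,u.max(),v,69)-p)[:2])
u=np.where(blue[100:200,300])[0].min()+100;P=onz(f,300,u,69);print("nose",u,P,p)
E
```

```text
[262, 251, 251, 251, 251, 251, 252, 251, 251, 251, 251, 254, 262]
0 [5.2 0.3 0. ]
5 [3.  0.3 5. ]
8 [1.7 0.3 8. ]
12 [-0.1  0.3 12. ]
15 [-1.4  0.3 15. ]
19 [-3.2  0.3 19. ]
25 [-5.9  0.3 25. ]
150 [ 40.4 -34.7] [40.3 37. ]
170 [ 25.6 -35.3] [25.6 36.8]
200 [  2.5 -36.2] [ 2.4 37. ]
nose 138 [ 540.3 -127.2   69. ] [ 514.5 -171.5  170.4]
```

```bash
python3 -m crank '[[0,0,0.03,0,0,0.004,1],[0,0,0.06,0,0,0.008,1],[0,0,0.074,0,0,0.008,1],[0,0,0.078,0,0,0.008,1],[0,0,0.078,0,0,0.008,1]]' | grep -E 'pos|force'; for i in 1 2; do :; done; python3 -m crank '[[0,0,0.001,0,0,0,1],[0,0,0.002,0,0,0,1],[0,0,0.002,0,0,0,1]]'| grep -E 'pos|force'; python3 -m crank '[[0,0,0.001,0,0,0,1],[0,0,0.002,0,0,0,1],[0,0,0.002,0,0,0,1]]'| grep -E 'pos|force'
```

```text
eef_pos: [515.5, -169.3, 91.9]
contact_force: [-0.0, -0.6, -0.5]
grasp_force: 0.0
eef_pos: [515.8, -170.0, 90.6]
contact_force: [0.6, -0.0, -0.2]
grasp_force: 0.0
eef_pos: [515.3, -169.8, 87.8]
contact_force: [-0.2, 0.5, 0.3]
grasp_force: 0.0
```

```bash
 python3 -m crank '[[0,0,0.001,0,0,0,1],[0,0,0.0015,0,0,0,1],[0,0,0.0015,0,0,0,1]]'| grep -E 'pos|force'; python3 -m crank '[[0,0,0.001,0,0,0,1],[0,0,0.0015,0,0,0,1],[0,0,0.0015,0,0,0,1]]'| grep -E 'pos|force'
```

```text
eef_pos: [515.3, -169.8, 86.2]
contact_force: [-0.4, 0.4, -0.1]
grasp_force: 0.0
eef_pos: [515.3, -169.8, 84.8]
contact_force: [0.5, 0.2, 0.2]
grasp_force: 0.0
```

```bash
 python3 -m crank '[[0,0,0.001,0,0,0,1],[0,0,0.0015,0,0,0,1],[0,0,0.0015,0,0,0,1]]'| grep -E 'pos|contact'; python3 -m crank '[[0,0,0.001,0,0,0,1],[0,0,0.0015,0,0,0,1],[0,0,0.0015,0,0,0,1]]'| grep -E 'pos|contact'; python3 -m crank '[[0,0,0.001,0,0,0,1],[0,0,0.0015,0,0,0,1],[0,0,0.0015,0,0,0,1]]'| grep -E 'pos|contact'
```

```text
eef_pos: [515.3, -169.8, 83.3]
contact_force: [0.5, -0.7, 0.7]
eef_pos: [515.2, -169.8, 81.8]
contact_force: [0.2, -0.3, -0.5]
eef_pos: [515.3, -169.8, 80.3]
contact_force: [1.2, 0.1, 0.8]
```

```bash
 python3 -m crank '[[0,0,0.001,0,0,0,1],[0,0,0.0015,0,0,0,1],[0,0,0.0015,0,0,0,1]]'| grep -E 'pos|contact'; python3 -m crank '[[0,0,0.001,0,0,0,1],[0,0,0.0015,0,0,0,1],[0,0,0.0015,0,0,0,1]]'| grep -E 'pos|contact'; python3 -m crank '[[0,0,0.001,0,0,0,1],[0,0,0.001,0,0,0,1]]'| grep -E 'pos|contact'
```

```text
eef_pos: [515.3, -169.8, 78.8]
contact_force: [0.3, 0.3, -0.2]
eef_pos: [515.3, -169.8, 77.3]
contact_force: [0.0, 0.1, 0.9]
eef_pos: [515.3, -169.8, 76.3]
contact_force: [-0.4, -0.4, -0.1]
```

```bash
 python3 -m crank '[[0,0,0.001,0,0,0,1],[0,0,0.001,0,0,0,1]]'| grep -E 'pos|contact'; python3 -m crank '[[0,0,0.001,0,0,0,1],[0,0,0.001,0,0,0,1]]'| grep -E 'pos|contact'; python3 -m crank '[[0,0,0.001,0,0,0,1],[0,0,0.001,0,0,0,1]]'| grep -E 'pos|contact'
```

```text
eef_pos: [515.3, -169.8, 75.3]
contact_force: [-0.4, 0.1, -0.3]
eef_pos: [515.2, -169.8, 74.2]
contact_force: [-0.2, -0.2, 0.0]
eef_pos: [515.3, -169.8, 73.2]
contact_force: [-0.1, -0.0, -0.1]
```

```bash
 python3 -m crank '[[0,0,0.001,0,0,0,1],[0,0,0.001,0,0,0,1]]'| grep -E 'pos|contact'; python3 -m crank '[[0,0,0.001,0,0,0,1],[0,0,0.001,0,0,0,1]]'| grep -E 'pos|contact'; python3 -m crank '[[0,0,0.001,0,0,0,1],[0,0,0.001,0,0,0,1]]'| grep -E 'pos|contact'; python3 - <<'E'
from lib import *
from rig import cams
np.set_printoptions(precision=1,suppress=True)
f=cams.grab_frame("wrist");pickle.dump(f,open("w8.pkl","wb"))
p=np.array(f["position"])-[16.4,68.9,148.1];Rt=R.from_euler('xyz',[np.pi,0,np.radians(76.5)])
h=cv2.cvtColor(f["image"],cv2.COLOR_RGB2HSV)
for v in range(200,262,6): print(v,[tuple(int(x) for x in h[v,u]) for u in (255,268,274,280,286,292,305)])
P=onz(f,300,138,69)
blue=((h[...,0]>100)&(h[...,0]<130)&(h[...,1]>120))
for u in(250,310):
    c=np.where(blue[:,u])[0]; print(u,c.min(),onz(f,u,c.min(),69),Rt.inv().apply(onz(f,u,c.min(),69)-p))
E
```

```text
eef_pos: [515.2, -169.8, 72.3]
contact_force: [-0.1, -0.0, -0.1]
eef_pos: [515.3, -169.8, 71.3]
contact_force: [-0.6, -0.2, 0.5]
eef_pos: [515.3, -169.8, 70.3]
contact_force: [0.6, 0.3, 0.7]
200 [(115, 93, 77), (114, 113, 77), (113, 113, 79), (116, 106, 82), (115, 113, 79), (111, 117, 76), (114, 96, 82)]
206 [(110, 147, 106), (110, 144, 106), (111, 134, 110), (111, 149, 103), (109, 140, 106), (109, 140, 104), (110, 148, 105)]
212 [(110, 157, 104), (111, 147, 106), (109, 157, 101), (109, 148, 102), (107, 157, 99), (110, 140, 109), (110, 151, 105)]
218 [(109, 151, 103), (110, 137, 104), (110, 144, 106), (110, 150, 104), (109, 144, 103), (110, 156, 106), (109, 149, 106)]
224 [(109, 152, 104), (110, 141, 105), (109, 157, 104), (111, 147, 104), (109, 159, 104), (107, 141, 107), (108, 173, 99)]
230 [(109, 152, 106), (109, 152, 104), (108, 162, 104), (110, 147, 106), (109, 148, 107), (109, 154, 104), (108, 150, 104)]
236 [(108, 166, 103), (110, 149, 108), (108, 158, 103), (109, 153, 102), (108, 156, 103), (109, 139, 108), (109, 154, 103)]
242 [(110, 155, 107), (108, 155, 107), (111, 144, 106), (109, 156, 103), (109, 155, 105), (109, 154, 106), (108, 171, 103)]
248 [(110, 153, 107), (108, 154, 106), (109, 156, 103), (107, 166, 106), (109, 148, 100), (108, 160, 102), (108, 148, 107)]
254 [(109, 160, 102), (0, 14, 89), (9, 29, 88), (120, 32, 40), (13, 19, 94), (13, 19, 92), (109, 159, 104)]
260 [(109, 160, 105), (6, 26, 97), (12, 27, 94), (111, 64, 40), (6, 14, 89), (8, 22, 92), (109, 157, 107)]
250 156 [ 514.  -118.1   69. ] [ 50.  -13.3   1.3]
310 160 [ 539.3 -126.1   69. ] [48.2 13.1  1.3]
```

```bash
 python3 -m crank '[[0,0,0.001,0,0,0,1],[0,0,0.001,0,0,0,1]]'| grep -E 'pos|contact'; python3 -m crank '[[0,0,0.001,0,0,0,1],[0,0,0.001,0,0,0,1]]'| grep -E 'pos|contact'; python3 -m crank '[[0,0,0.001,0,0,0,1],[0,0,0.001,0,0,0,1]]'| grep -E 'pos|contact'
```

```text
eef_pos: [515.3, -169.8, 69.3]
contact_force: [-0.1, -0.2, -0.6]
eef_pos: [515.2, -169.8, 68.3]
contact_force: [0.5, 0.3, -0.9]
eef_pos: [515.3, -169.8, 67.3]
contact_force: [0.6, 0.9, -0.4]
```

```bash
 python3 -m crank '[[0,0,0.001,0,0,0,1],[0,0,0.0015,0,0,0,1]]'| grep -E 'pos|contact'; python3 -m crank '[[0,0,0.001,0,0,0,1],[0,0,0.0015,0,0,0,1]]'| grep -E 'pos|contact'; python3 -m crank '[[0,0,0.001,0,0,0,1],[0,0,0.0015,0,0,0,1]]'| grep -E 'pos|contact|clock'
```

```text
eef_pos: [515.3, -169.8, 65.8]
contact_force: [0.7, -0.5, -0.4]
eef_pos: [515.3, -169.8, 64.3]
contact_force: [0.1, 0.0, -0.4]
clock: 14.9
eef_pos: [515.9, -170.0, 63.6]
contact_force: [-2.6, 1.0, 13.4]
```

The lid's top is touched at TCP 63.6-64, so the shut tips stand about 5 mm above the reported point. I'll lift, go back over the rib and descend behind it.

```bash
 python3 -m crank '[[0,0,-0.01,0,0,0,1],[0,0,-0.032,0,0,0,1],[-0.03,0,-0.032,0,0,0,1],[-0.075,-0.001,-0.032,0,0,0,1],[-0.12,-0.001,-0.032,0,0,0,1]]'| grep -E 'pos|contact|clock';python3 -m crank '[[-0.013,0,0,0,0,0,1],[-0.013,0,0,0,0,0,1],[-0.013,0,0.014,0,0,0,1],[-0.013,0,0.024,0,0,0,1],[-0.013,0,0.026,0,0,0,1]]'| grep -E 'pos|contact|clock'; python3 go.py 491.5 -264 68 76.3
```

```text
clock: 15.4
eef_pos: [486.1, -287.2, 95.7]
contact_force: [0.5, 0.4, 0.4]
clock: 15.9
eef_pos: [482.3, -296.9, 66.9]
contact_force: [-1.0, 0.7, -0.2]
t 15.9 pos [ 482.3 -296.9   66.9] rot [-1.7982e+02 -7.0000e-02  7.6500e+01] F [-1.   0.7 -0.2] op 0.004 g 0.0
shift mm [34.2  1.3 -1.1] rv [-0.003 -0.001  0.004]
```

```bash
 python3 -m crank '[[0.006,0.001,-0.001,0,0,0.002,1],[0.012,0.001,-0.001,0,0,0.002,1],[0.017,0.001,-0.001,0,0,0.002,1],[0.022,0.001,-0.001,0,0,0.002,1],[0.026,0.001,-0.001,0,0,0.002,1]]'| grep -E 'pos|contact|clock';python3 -m crank '[[0.005,0,0,0,0,0,1],[0.01,0,0,0,0,0,1],[0.015,0,0,0,0,0,1],[0.02,0,0,0,0,0,1]]'| grep -E 'pos|contact|clock'; python3 go.py 491.5 -264 68 76.3; python3 - <<'E'
from lib import *
from rig import cams
np.set_printoptions(precision=1,suppress=True)
f=cams.grab_frame("wrist");s=cams.grab_frame("side");t=cams.grab_frame("top");pickle.dump((f,s,t),open("w9.pkl","wb"))
for n,g in(("side",s),("wrist",f)):
    for c in blobs(g,(100,120,40),(130,255,255),None,300):
        print(n,cv2.contourArea(c),cv2.boxPoints(cv2.minAreaRect(c)).round(1).tolist())
E
```

```text
clock: 16.4
eef_pos: [490.5, -273.3, 70.1]
contact_force: [-0.8, -0.5, -0.6]
clock: 16.8
eef_pos: [495.0, -254.0, 69.9]
contact_force: [-0.9, -0.4, -0.1]
t 16.8 pos [ 495.  -254.    69.9] rot [180.    0.   76.3] F [-0.9 -0.4 -0.1] op -0.0 g 0.05340105446521193
shift mm [-10.5  -1.1   1.9] rv [0. 0. 0.]
side 2039.0 [[352.29998779296875, 237.6999969482422], [356.1000061035156, 180.5], [396.79998779296875, 183.1999969482422], [393.0, 240.39999389648438]]
side 1448.0 [[207.8000030517578, 191.0], [211.6999969482422, 143.3000030517578], [246.39999389648438, 146.0], [242.60000610351562, 193.8000030517578]]
side 1159.0 [[246.10000610351562, 228.3000030517578], [279.20001220703125, 181.3000030517578], [301.20001220703125, 196.8000030517578], [268.0, 243.8000030517578]]
wrist 48158.0 [[184.0, 0.0], [375.0, 0.0], [375.0, 277.0], [184.0, 277.0]]
wrist 3984.0 [[513.0, 219.0], [559.0, 219.0], [559.0, 386.0], [513.0, 386.0]]
wrist 3478.0 [[0.0, 398.0], [0.0, 272.0], [55.0, 272.0], [55.0, 398.0]]
```

```bash
cat > track.py <<'E'
from lib import *
from rig import cams,r
np.set_printoptions(precision=1,suppress=True)
ax=np.array([.2368,.9716,0])
def rep(s,lab):
    # lid blob corners in side view -> coordinate along case axis; orange ridge too
    h=cv2.cvtColor(s["image"],cv2.COLOR_RGB2HSV)
    bs=[c for c in blobs(s,(100,120,40),(130,255,255),(215,160,345,330),300) if 225<c[:,0,0].mean()<335 and c[:,0,1].mean()>175]
    c=bs[0];q=cv2.boxPoints(cv2.minAreaRect(c));S=sorted(round(float(onz(s,*k,69)@ax),1) for k in q)
    print(lab,"lid s",S)
    o=blobs(s,(3,170,120),(14,255,255),(215,200,345,300),4)
    for c in o[:3]:
        m=c[:,0].mean(0);print("  orange",cv2.contourArea(c),m,round(float(onz(s,*m,62)@ax),1))
if __name__=="__main__":
    st=r.sense();s=cams.grab_frame("side")
    rep(s,"now");print("t",round(st["clock"],2),"tcp s",st["eef_pos"]@ax,st["eef_pos"],st["contact_force"])
E
python3 - <<'E'
from track import *
rep(pickle.load(open("f0.pkl","rb"))["side"],"start");rep(pickle.load(open("w9.pkl","rb"))[1],"w9")
E
```

```text
start lid s [-189.3, -156.8, 12.0, 33.5]
  orange 62.5 [251.2 246.3] 80.9
w9 lid s [-163.3, -131.5, 39.3, 60.2]
  orange 65.0 [251.1 246.1] 80.4
```

```bash
 python3 -m crank '[[0.005,0,0.0005,0,0,0,1],[0.01,0,0.001,0,0,0,1],[0.015,0,0.001,0,0,0,1],[0.02,0,0.001,0,0,0,1],[0.025,0,0.001,0,0,0,1]]'| grep -E 'pos|contact|clock';python3 -m crank '[[0.004,0,0,0,0,0,1],[0.008,0,0,0,0,0,1],[0.012,0,0,0,0,0,1],[0.014,0,0,0,0,0,1]]'| grep -E 'pos|contact|clock'; python3 track.py
```

```text
clock: 17.45
eef_pos: [501.0, -229.6, 68.9]
contact_force: [-0.7, -0.3, -1.4]
clock: 17.85
eef_pos: [504.3, -216.1, 68.9]
contact_force: [0.7, -0.5, 0.0]
now lid s [-123.9, -94.1, 76.6, 96.0]
  orange 61.5 [251.2 246.2] 80.7
t 17.85 tcp s -90.59021298785561 [ 504.3 -216.1   68.9] [ 0.7 -0.5  0. ]
```

```bash
 python3 -m crank '[[0.002,0,0,0,0,0,1],[0.004,0,0,0,0,0,1],[0.006,0,0,0,0,0,1],[0.008,0,0,0,0,0,1]]'| grep -E 'pos|contact|clock';python3 -m crank '[[0.002,0,0,0,0,0,1],[0.004,0,0,0,0,0,1],[0.006,0,0,0,0,0,1],[0.008,0,0,0,0,0,1]]'| grep -E 'pos|contact|clock'; python3 track.py
```

```text
clock: 18.3
eef_pos: [506.1, -208.6, 68.9]
contact_force: [0.1, -0.4, 0.2]
clock: 18.7
eef_pos: [508.0, -201.0, 68.9]
contact_force: [-0.7, -2.0, 0.2]
now lid s [-103.9, -79.0, 93.2, 108.9]
  orange 11.5 [249.2 248.9] 90.5
t 18.7 tcp s -74.95970758763762 [ 508.  -201.    68.9] [-0.7 -2.   0.2]
```

```bash
 python3 -m crank '[[0.002,0,0,0,0,0,1],[0.004,0,0,0,0,0,1],[0.006,0,0,0,0,0,1]]'| grep -E 'contact_';python3 -m crank '[[0.002,0,0,0,0,0,1],[0.004,0,0,0,0,0,1]]'| grep -E 'contact_|pos'; python3 track.py
```

```text
contact_force: [-0.6, -1.3, 0.1]
eef_pos: [510.4, -191.1, 68.9]
contact_force: [-0.2, -1.8, 0.6]
now lid s [-97.8, -71.1, 101.8, 118.8]
  orange 9.5 [247.2 251.8] 100.8
t 19.25 tcp s -64.80658767833054 [ 510.4 -191.1   68.9] [-0.2 -1.8  0.6]
```

```bash
 for k in 1; do python3 -m crank '[[0.0015,0,0,0,0,0,1],[0.003,0,0,0,0,0,1],[0.0045,0,0,0,0,0,1]]'| grep -E 'contact_';done; python3 -m crank '[[0.0015,0,0,0,0,0,1],[0.003,0,0,0,0,0,1]]'| grep -E 'contact_|pos'; python3 -m crank '[[0.001,0,0,0,0,0,1],[0.002,0,0,0,0,0,1]]'| grep -E 'contact_|pos'; python3 track.py
```

```text
contact_force: [-0.7, -1.3, -0.2]
eef_pos: [512.1, -183.8, 68.9]
contact_force: [-0.1, -0.1, 1.0]
eef_pos: [512.6, -181.9, 68.9]
contact_force: [-0.1, -1.5, 1.1]
now lid s [-84.6, -58.5, 112.2, 128.8]
  orange 12.5 [245.2 254.7] 110.7
t 20.0 tcp s -55.39159668320859 [ 512.6 -181.9   68.9] [-0.1 -1.5  1.1]
```

```bash
 python3 -m crank '[[0.001,0,0,0,0,0,1],[0.002,0,0,0,0,0,1],[0.003,0,0,0,0,0,1]]'| grep -E 'contact_'; python3 -m crank '[[0.001,0,0,0,0,0,1],[0.002,0,0,0,0,0,1]]'| grep -E 'contact_|pos'; python3 -m crank '[[0.001,0,0,0,0,0,1],[0.002,0,0,0,0,0,1]]'| grep -E 'contact_|pos'; python3 track.py
```

```text
contact_force: [-1.5, -8.6, 0.4]
eef_pos: [513.7, -178.5, 69.0]
contact_force: [-3.2, -10.4, 0.2]
eef_pos: [514.3, -176.8, 69.1]
contact_force: [-3.3, -12.6, 1.6]
now lid s [-78.1, -53.4, 116.2, 131.7]
t 20.75 tcp s -50.015458359895426 [ 514.3 -176.8   69.1] [ -3.3 -12.6   1.6]
```

```bash
 python3 -m crank '[[0.001,0,0,0,0,0,1],[0.002,0,0,0,0,0,1]]'| grep -E 'contact_|pos'; python3 -m crank '[[0.001,0,0,0,0,0,1],[0.002,0,0,0,0,0,1]]'| grep -E 'contact_|pos'; python3 -m crank '[[0.001,0,0,0,0,0,1]]'| grep -E 'contact_|pos'
```

```text
eef_pos: [514.7, -174.9, 69.1]
contact_force: [-3.3, -13.3, 1.3]
eef_pos: [515.2, -171.1, 68.9]
contact_force: [-0.4, -0.7, 0.5]
eef_pos: [515.3, -170.9, 68.9]
contact_force: [-3.3, -12.3, 0.5]
```

The force dropped from 14 N to 1 N, which is the click. The next step met the wall with 13 N, so the lid is home. I'll back off behind the rib, rise, and verify.

```bash
 python3 -m crank '[[-0.003,0,0,0,0,0,1],[-0.012,0,0,0,0,0,1],[-0.015,0,-0.02,0,0,0,1],[-0.015,0,-0.06,0,0,0,1],[-0.015,0,-0.1,0,0,0,1]]'| grep -E 'contact_|pos|clock'; python3 -m crank '[[-0.04,0,-0.03,0,0,0,1],[-0.08,0,-0.03,0,0,0,1],[-0.08,0,-0.03,0,0,0,1],[-0.08,0,-0.03,0,0,0,1]]'| grep -E 'contact_|pos|clock'; python3 track.py; python3 - <<'E'
from track import *
f=cams.grab_frame("wrist");s=cams.grab_frame("side");pickle.dump((f,s),open("w10.pkl","wb"))
h=cv2.cvtColor(f["image"],cv2.COLOR_RGB2HSV)
for c in blobs(f,(2,150,80),(14,255,255),None,6)[:4]:
    q=cv2.boxPoints(cv2.minAreaRect(c));P=np.array([onz(f,*k,66) for k in q]);print("orange",cv2.contourArea(c),q.round(0).tolist(),(P@ax).round(1))
for c in blobs(f,(100,120,40),(130,255,255),None,1500)[:2]:
    q=cv2.boxPoints(cv2.minAreaRect(c));print("lid",[ (k.round(0).tolist(),onz(f,*k,69).round(1).tolist(),round(float(onz(f,*k,69)@ax),1)) for k in q])
u=f["cx"]+1
print("centre column",[(v,*map(int,h[v,278:284].mean(0))) for v in range(30,170,3)])
E
```

```text
clock: 21.8
eef_pos: [511.0, -185.0, 169.4]
contact_force: [0.8, 0.1, 0.9]
clock: 22.2
eef_pos: [492.4, -263.3, 198.8]
contact_force: [-0.4, 0.8, -0.0]
now lid s [-71.9, -48.1, 116.2, 131.3]
  orange 8.5 [246.2 251.7] 101.6
t 22.2 tcp s -139.2506325246196 [ 492.4 -263.3  198.8] [-0.4  0.8 -0. ]
orange 477.5 [[530.0, 0.0], [559.0, 0.0], [559.0, 27.0], [530.0, 27.0]] [  6.8   6.7 -11.1 -11. ]
lid [([429.0, 177.0], [615.9, -277.8, 69.0], -124.0), ([540.0, 134.0], [706.6, -263.7, 69.0], -88.9), ([609.0, 310.0], [764.6, -445.0, 69.0], -251.3), ([498.0, 354.0], [660.6, -469.4, 69.0], -299.7)]
lid [([-20.0, 192.0], [247.2, -200.5, 69.0], -136.3), ([70.0, 150.0], [335.1, -185.9, 69.0], -101.3), ([151.0, 324.0], [343.2, -356.8, 69.0], -265.4), ([62.0, 366.0], [240.3, -381.3, 69.0], -313.6)]
centre column [(30, 108, 156, 75), (33, 109, 154, 76), (36, 109, 151, 75), (39, 108, 156, 75), (42, 109, 156, 76), (45, 107, 88, 41), (48, 109, 146, 64), (51, 110, 132, 63), (54, 109, 115, 46), (57, 107, 159, 63), (60, 110, 128, 43), (63, 109, 151, 75), (66, 109, 136, 76), (69, 108, 151, 73), (72, 108, 141, 76), (75, 108, 131, 76), (78, 109, 133, 76), (81, 109, 131, 75), (84, 109, 126, 77), (87, 110, 123, 78), (90, 93, 19, 45), (93, 18, 33, 115), (96, 15, 33, 113), (99, 16, 32, 113), (102, 16, 33, 112), (105, 20, 31, 113), (108, 17, 34, 112), (111, 16, 34, 113), (114, 17, 35, 114), (117, 19, 31, 130), (120, 25, 26, 180), (123, 25, 27, 184), (126, 25, 27, 184), (129, 24, 27, 185), (132, 25, 28, 184), (135, 22, 28, 185), (138, 24, 30, 184), (141, 22, 29, 186), (144, 23, 30, 184), (147, 22, 31, 184), (150, 22, 30, 185), (153, 22, 30, 185), (156, 21, 32, 184), (159, 21, 30, 184), (162, 22, 32, 183), (165, 21, 31, 186), (168, 19, 34, 117)]
```

```bash
 python3 -m crank '[[0.045,0,0,0,0,0,1],[0.09,0,0,0,0,0,1],[0.11,0,0,0,0,0,1],[0.11,0,0,0,0,0,1],[0.11,0,0,0,0,0,1]]'| grep -E 'contact_|pos|clock'; python3 - <<'E'
from track import *
f=cams.grab_frame("wrist");f=cams.grab_frame("wrist");pickle.dump(f,open("w11.pkl","wb"))
h=cv2.cvtColor(f["image"],cv2.COLOR_RGB2HSV)
for c in blobs(f,(2,150,60),(14,255,255),(150,0,420,250),4)[:4]:
    q=cv2.boxPoints(cv2.minAreaRect(c));P=np.array([onz(f,*k,66) for k in q]);print("orange",cv2.contourArea(c),q.round(0).tolist(),(P@ax).round(1))
for u in(240,280,318):
    print(u,[(v,*map(int,h[v,u-2:u+3].mean(0)),round(float(onz(f,u,v,69)@ax),1)) for v in range(20,130,2)])
E
```

```text
clock: 22.85
eef_pos: [519.0, -155.0, 198.6]
contact_force: [-0.1, 0.7, 0.4]
orange 664.5 [[252.0, 15.0], [309.0, 15.0], [309.0, 27.0], [252.0, 27.0]] [107.3 107.4  99.4  99.3]
240 [(20, 109, 155, 90, 103.4), (22, 108, 154, 89, 102.0), (24, 107, 154, 90, 100.7), (26, 108, 154, 91, 99.4), (28, 107, 159, 88, 98.1), (30, 108, 161, 91, 96.7), (32, 109, 162, 89, 95.4), (34, 109, 151, 91, 94.0), (36, 109, 157, 90, 92.7), (38, 109, 153, 91, 91.3), (40, 108, 165, 88, 90.0), (42, 109, 151, 91, 88.6), (44, 109, 143, 92, 87.3), (46, 109, 146, 91, 85.9), (48, 108, 151, 89, 84.5), (50, 109, 152, 89, 83.2), (52, 108, 150, 92, 81.8), (54, 107, 163, 89, 80.4), (56, 108, 153, 90, 79.0), (58, 108, 155, 88, 77.6), (60, 108, 155, 89, 76.2), (62, 109, 148, 90, 74.8), (64, 109, 145, 90, 73.4), (66, 109, 163, 89, 72.0), (68, 109, 152, 89, 70.6), (70, 109, 154, 87, 69.2), (72, 108, 155, 88, 67.7), (74, 109, 150, 90, 66.3), (76, 108, 152, 88, 64.9), (78, 109, 153, 89, 63.4), (80, 109, 150, 87, 62.0), (82, 108, 158, 87, 60.5), (84, 108, 158, 87, 59.1), (86, 109, 150, 89, 57.6), (88, 108, 150, 88, 56.2), (90, 
[... 2731 characters left out ...]
8, 64.9), (78, 109, 144, 89, 63.5), (80, 109, 148, 89, 62.0), (82, 109, 149, 88, 60.6), (84, 108, 145, 89, 59.1), (86, 109, 155, 88, 57.7), (88, 109, 148, 90, 56.2), (90, 109, 152, 87, 54.7), (92, 109, 155, 87, 53.3), (94, 109, 151, 89, 51.8), (96, 109, 144, 88, 50.3), (98, 108, 145, 90, 48.8), (100, 110, 146, 89, 47.3), (102, 109, 152, 87, 45.8), (104, 108, 145, 88, 44.3), (106, 108, 153, 88, 42.8), (108, 108, 145, 88, 41.3), (110, 108, 155, 87, 39.8), (112, 109, 143, 88, 38.3), (114, 109, 148, 88, 36.8), (116, 109, 146, 88, 35.3), (118, 109, 150, 87, 33.7), (120, 108, 147, 89, 32.2), (122, 110, 147, 88, 30.6), (124, 111, 133, 88, 29.1), (126, 109, 149, 88, 27.6), (128, 109, 149, 88, 26.0)]
```

```bash
python3 - <<'E'
from track import *
f=pickle.load(open("w11.pkl","rb"));h=cv2.cvtColor(f["image"],cv2.COLOR_RGB2HSV)
for u in(240,280):print(u,[(v,*map(int,h[v,u-2:u+3].mean(0)),round(float(onz(f,u,v,69)@ax),1)) for v in range(0,22)])
E
python3 -m crank '[[-0.04,0,0,0,0,0,1],[-0.08,0,0,0,0,0,1],[-0.08,0,0,0,0,0,1]]'| grep contact_;python3 - <<'E'
from track import *
f=cams.grab_frame("top");h=cv2.cvtColor(f["image"],cv2.COLOR_RGB2HSV)
# profile across the front of the case along its axis, off-centre of the lid
for off in(-10,0,10):
    o=[]
    for s in range(84,136,2):
        P=np.array([514.3,-176.8,69])+ax*(s+50)+np.array([ax[1],-ax[0],0])*off;u,v=pix(f,P);o.append((s,*map(int,h[round(v),round(u)])))
    print(off,o)
E
```

```text
240 [(0, 108, 156, 92, 116.3), (1, 109, 150, 91, 115.7), (2, 108, 155, 89, 115.1), (3, 108, 156, 90, 114.4), (4, 109, 153, 91, 113.8), (5, 108, 164, 90, 113.1), (6, 109, 149, 91, 112.5), (7, 107, 153, 91, 111.8), (8, 108, 159, 90, 111.2), (9, 108, 154, 90, 110.5), (10, 108, 155, 89, 109.9), (11, 108, 156, 90, 109.2), (12, 108, 161, 89, 108.6), (13, 109, 154, 90, 107.9), (14, 107, 158, 89, 107.3), (15, 108, 147, 92, 106.6), (16, 108, 164, 89, 106.0), (17, 108, 152, 91, 105.3), (18, 108, 154, 91, 104.7), (19, 108, 161, 88, 104.0), (20, 109, 155, 90, 103.4), (21, 109, 159, 90, 102.7)]
280 [(0, 108, 159, 112, 116.3), (1, 109, 159, 82, 115.7), (2, 108, 154, 88, 115.1), (3, 108, 154, 92, 114.4), (4, 108, 159, 91, 113.8), (5, 108, 155, 92, 113.1), (6, 109, 153, 90, 112.5), (7, 108, 152, 92, 111.9), (8, 108, 159, 90, 111.2), (9, 108, 154, 91, 110.6), (10, 109, 155, 91, 109.9), (11, 108, 154, 94, 109.3), (12, 107, 162, 74, 108.6), (13, 112, 141, 64, 108.0), (14, 107, 95, 92, 107.3), (15, 9, 174, 140, 106.7), (16, 10, 178, 157, 106.0), (17, 9, 179, 150, 105.3), (18, 9, 182, 135, 104.7), (19, 9
[... 1024 characters left out ...]
 (120, 111, 104, 88), (122, 165, 7, 71), (124, 18, 34, 89), (126, 18, 34, 89), (128, 18, 33, 102), (130, 21, 39, 131), (132, 21, 39, 137), (134, 21, 39, 137)]
10 [(84, 110, 150, 114), (86, 109, 151, 113), (88, 109, 150, 114), (90, 110, 150, 114), (92, 110, 150, 114), (94, 110, 150, 114), (96, 110, 144, 113), (98, 123, 61, 96), (100, 11, 150, 143), (102, 12, 159, 144), (104, 13, 184, 129), (106, 14, 184, 144), (108, 168, 60, 93), (110, 168, 60, 93), (112, 111, 130, 108), (114, 110, 148, 114), (116, 110, 148, 110), (118, 109, 149, 111), (120, 110, 123, 95), (122, 116, 26, 68), (124, 15, 35, 88), (126, 17, 35, 103), (128, 17, 35, 103), (130, 20, 36, 127), (132, 21, 38, 134), (134, 21, 38, 136)]
```

The orange ridge fills the lid's window, the nose meets the end wall with no gap, and the hand is clear. Handing in.

```bash
python3 -c "
from rig import sign_off
print(sign_off())"
```

```text
the job is handed in; nothing more can be done
None
```

The job is handed in at about 23 s: the weight is upright in its pocket, and the lid is clicked home with the ridge in its window (about 13 N on the end wall after the click), but I viewed 11 pictures against the limit of 10.

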